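# Drop a batch of onions through the grader's dial

## Robot

A 7-joint arm with a two-finger parallel gripper is mounted at the origin on the work surface. World frame = base frame: x ahead of the robot, y to its left, z up, the work surface at z = 0. Lengths are in m, angles in rad, forces in N, time in s.
With the tool pointing down it reaches from about 0.4 to 0.85 m from the base axis. Payload 10.4 kg.
Tool frame: the origin (TCP) lies at the very end of the fingers, on their centre line; the grasp point (between the pads) lies 19 mm behind it (r.pinch_z is the distance from the TCP to the grasp point, in m); z points along the fingers, y is the line along which they close (so a half turn about z gives the same grasp; the last joint's range is limited). The gripper opens to 87 mm and grips with 3 to 60 N. Pads are 19 mm wide; open, the fingers measure 117 mm over their backs; the gripper's body (75 mm by 190 mm) begins 51 mm behind the grasp point.
Start: joints at [-1.242, 0.332, -0.065, 1.46, 0.022, 1.35, -0.088], TCP at [0.215, 0.587, 0.2] pointing down, gripper open.
Joint ranges: [-2.6, 2.6], [-0.5, 2.12], [-1.47, 1.34], [0.16, 2.42], [-1.27, 4.41], [0.06, 2.06], [-2.6, 2.6]. Speed limits (rad/s): [2.22, 2.22, 2.79, 2.79, 3.14, 3.14, 3.14].

## Interface

Orientations are given as a unit quaternion [x, y, z, w].
In Python, from bench import sensors, vision, r gives the robot as it stands.
- The arm moves only by the shell command python3 -m crank 'ROWS' [OPENING] [FORCE]. ROWS is JSON, a list of rows, each a list of 2 entries, a list of its own where there are three numbers: the shift along the tool's x, y, z normalised to -1 to 1, where 1 is 3 cm, then the turn about the tool's z normalised to -1 to 1, where 1 is 8 degrees. A call has 1 to 12 rows; each row shifts and turns the commanded pose from where the row before left it, along the tool's axes as they then stand; what a row does not reach is not made up. A row lasts 1/8 s, in which the tool goes at most 62.5 mm and 10.7 degrees, less where a joint would pass 70% of its speed; a pose out of reach is approached as far as the arm can. A call with a number of a shift or a turn outside -1 to 1 is refused whole. A call with a gripper value outside its range is refused whole. OPENING is the opening, from 0 (shut) to 1 (fully open), set as the call begins (- or left out, the last holds). The fingers move at their own pace and stop on an object; FORCE is the grip in N (left out, the last holds). Time passes only in rows, so rows that do not move let the fingers close. It gives the time, the measured TCP pose, the force, the opening and the grip force at its end, in the units of the state.
- sensors.read_state(): the state, without advancing time (a new reading comes with each control period).
- vision.camera(name): name is "scene" or "top"; returns the picture (384x512x3 uint8, red, green, blue); there is no depth.
- vision.camera_model(name): a dict with "vertical_fov" (degrees; the focal length in pixels is half the picture's height over the tangent of half this angle, whatever the lens; pixels are square), "cx", "cy" (the principal point, pixels), "camera_from_world" (4x4, takes a point from world to camera coordinates). Camera axes: x right, y down, z forward; pixel columns grow to the right and rows downward; lengths in m; the calibration is good to about 2 mm. A picture is of the moment at which its call begins. camera_model takes no time and is no camera call.
- r.close_job(): hands the job in; it is judged then, once.
The state is a dict: "time": time; "joint_positions": joint angles; "joint_vel": joint speeds; "joint_torque": joint torques, N m; "ee_pos": TCP position; "eef_rot": TCP orientation; "ft_force": force on the tool from outside, world axes, zero at the start; "torque": the same for the moment, N m; "width": finger opening in m; "grip_force": force on a finger pad.
Only numpy, scipy, OpenCV 4.12 (cv2) and the standard library are available. Lean on these libraries where they do the work, as an engineer would, in place of code of your own. Each camera call takes 0.05 s, during which the arm holds its last target. There are 200 camera calls.

## Task

Load every onion from the red bins into the bay of the grader's tipping hopper and, with the hopper still level, turn the dial to the smallest opening that lets the onions drop through. Lift the hopper's black bar to tip it to about 30 degrees so that the onions fall into the catch lane below, lower the hopper level again (any onion that missed the lane is put into it by hand), and finally turn the dial's solid blank paddle back under the outlet. Leave the mug, jar, brush and ears of corn alone.

Things in the scene. Friction and masses are not known exactly. Their poses are not given: they have to be found in the camera images.
- grader: Green steel base of the onion grader, fixed, about 150 x 300 mm; origin on the table under the middle of the hopper's hinge. Its x axis is the hinge line; its y axis runs along the hopper to the tail with the bar, z up. A bearing block (34 x 70 mm, 130 mm high, at x = +83 mm) carries the hopper on one side; a rest post under the tail holds it level.
- hopper (a joint): Tip angle of the hopper about the hinge, rad: 0 level (resting), grows as the tail bar is lifted, stop at 0.66 (38 degrees). The hinge line runs along the grader's x, 115 mm above the table, through the grader's origin. About 4 N at the bar lifts it; a damper slows it, and it sinks back level by itself, in about a second, when let go.
- hopper_bar (a point): Middle of the black round bar at the hopper's tail (12 mm thick, 110 mm long along the grader's x, clear below and on both sides by 20 mm or more), 345 mm from the hinge along the hopper and 72 mm above the hinge's level when level. It moves on an arc about the hinge and turns between the fingers. Axes as the hopper (x along the bar, y from hinge to tail).
- hopper_bay (a point): Middle of the floor of the hopper's loading bay; axes as the hopper. The hopper is an open aluminium trough, 92 mm wide inside (x), walls 4 mm thick whose top stands 51 mm above the hinge's level (43 mm above this point). The bay floor reaches from y = -111 mm (the ledge at the outlet) to y = +111 mm (the tail wall) and falls 4 degrees towards the tail; onions stay where they are set down on it. Beyond the ledge, 20 mm lower, lies the outlet.
- hopper_outlet (a point): Middle of the hopper's floor outlet, 92 x 92 mm, between the ledge and the hopper's end wall at the hinge, axes as the hopper; closed below only by the dial's paddle that stands there. It lies above the catch lane.
- dial (a joint): Angle of the dial, rad, growing counterclockwise seen from above, turning only -0.15 to 4.86. Four paddles turn under the outlet: at 0 the yellow one with the small hole (36 mm square), at 1.571 the green, middle hole (72 mm), at 3.142 the orange solid blank, at 4.712 the blue, large hole (84 mm); webs fill the gaps beside the blank. It stays where left (friction 0.25 N m; falling onions may knock it a few degrees).
- dial_grip (a point): Middle of the dial's black bar grip (62 mm long, 18 mm thick, 34 mm high), on the dial's upright spindle, 95 mm from the middle of the outlet towards the grader's -x, 215 mm above the table when level. Its x axis runs along the bar grip and turns with the dial; grip it across (its y). The grip's underside is 32 mm above the hopper's walls.
- lane (a point): Middle of the floor of the steel catch lane under the outlet, 6 mm above the table; axes as the grader. Inside it is 108 mm (x) by 278 mm (y), the end wall at y = -141 mm stands 36 mm above this floor, the side walls 20 mm (80 mm and more beside the ramp, y above 0); a ramp of 27 degrees rises from this floor at y = +5 mm to 60 mm above it at y = +125 mm and sends the onions towards -y; the lane's part at y below -80 mm is open from above.
- bin_a: Red bin with two compartments, fixed, 110 (x) x 190 (y) x 21 mm, walls 4 mm; origin under its centre. Each compartment is 102 x 89 mm, their middles at y = -46 and +46 mm; floor 4 mm thick.
- bin_b: The second red bin, as bin_a.
- onion1: Brown onion, a slightly faceted ball 58 mm across and 55 mm high, 110 g; origin at its centre. It does not roll on slopes under about 20 degrees. Starts in a compartment of a red bin; may be absent.
- onion2: Brown onion, a slightly faceted ball 58 mm across and 55 mm high, 110 g; origin at its centre. It does not roll on slopes under about 20 degrees. Starts in a compartment of a red bin; may be absent.
- onion3: Brown onion, a slightly faceted ball 58 mm across and 55 mm high, 110 g; origin at its centre. It does not roll on slopes under about 20 degrees. Starts in a compartment of a red bin; may be absent.
- onion4: Brown onion, a slightly faceted ball 58 mm across and 55 mm high, 110 g; origin at its centre. It does not roll on slopes under about 20 degrees. Starts in a compartment of a red bin; may be absent.
- mug: Bystander: red mug, 80 mm across, 95 mm high, origin under its centre.
- jar: Bystander: closed jar, 76 mm across, 110 mm high, origin under its centre.
- brush: Bystander: hand brush about 200 mm long, lying flat.
- ear1: Bystander: husked ear of corn, 160 mm long, 45 mm thick, lying flat along its x; origin on its underside.
- ear2: Bystander: husked ear of corn, 160 mm long, 45 mm thick, lying flat along its x; origin on its underside.
- ear3: Bystander: husked ear of corn, 160 mm long, 45 mm thick, lying flat along its x; origin on its underside.
Things that resemble listed ones, but are neither listed nor needed, are in the scene too. Leave any purple or white look-alike of the onion1 alone.

How it is judged:
On the way, in this order (a step that is already met when the one before it is completed fails the run):
1. every onion lies in the hopper (in its bay or over its outlet) and the hopper is level (x of onion1 in the frame of hopper_bay between -0.046 and 0.046 m and y of onion1 in the frame of hopper_bay between -0.203 and 0.112 m and z of onion1 in the frame of hopper_bay between -0.005 and 0.075 m and x of onion2 in the frame of hopper_bay between -0.046 and 0.046 m and y of onion2 in the frame of hopper_bay between -0.203 and 0.112 m and z of onion2 in the frame of hopper_bay between -0.005 and 0.075 m and x of onion3 in the frame of hopper_bay between -0.046 and 0.046 m and y of onion3 in the frame of hopper_bay between -0.203 and 0.112 m and z of onion3 in the frame of hopper_bay between -0.005 and 0.075 m and x of onion4 in the frame of hopper_bay between -0.046 and 0.046 m and y of onion4 in the frame of hopper_bay between -0.203 and 0.112 m and z of onion4 in the frame of hopper_bay between -0.005 and 0.075 m and value of joint hopper below 0.05 rad), for 0.2 s.
2. the hopper is tipped to 25 degrees or more with the middle hole at the outlet (value of joint hopper above 0.436 rad and value of joint dial between 1.3 and 1.84 rad), for 0.2 s.
3. every onion lies in the catch lane and the hopper is level again, before the dial is turned away (x of onion1 in the frame of lane between -0.057 and 0.057 m and y of onion1 in the frame of lane between -0.14 and 0.14 m and z of onion1 in the frame of lane between 0.015 and 0.085 m and x of onion2 in the frame of lane between -0.057 and 0.057 m and y of onion2 in the frame of lane between -0.14 and 0.14 m and z of onion2 in the frame of lane between 0.015 and 0.085 m and x of onion3 in the frame of lane between -0.057 and 0.057 m and y of onion3 in the frame of lane between -0.14 and 0.14 m and z of onion3 in the frame of lane between 0.015 and 0.085 m and x of onion4 in the frame of lane between -0.057 and 0.057 m and y of onion4 in the frame of lane between -0.14 and 0.14 m and z of onion4 in the frame of lane between 0.015 and 0.085 m and value of joint hopper below 0.05 rad and value of joint dial between 1.17 and 1.97 rad), for 0.2 s.
At the end, for the whole second after the job is handed in: Every onion lies at rest in the catch lane, the hopper is level (within 0.05 rad) and the dial's blank paddle stands under the outlet (within 0.15 rad) (x of onion1 in the frame of lane between -0.057 and 0.057 m and y of onion1 in the frame of lane between -0.14 and 0.14 m and z of onion1 in the frame of lane between 0.015 and 0.085 m and x of onion2 in the frame of lane between -0.057 and 0.057 m and y of onion2 in the frame of lane between -0.14 and 0.14 m and z of onion2 in the frame of lane between 0.015 and 0.085 m and x of onion3 in the frame of lane between -0.057 and 0.057 m and y of onion3 in the frame of lane between -0.14 and 0.14 m and z of onion3 in the frame of lane between 0.015 and 0.085 m and x of onion4 in the frame of lane between -0.057 and 0.057 m and y of onion4 in the frame of lane between -0.14 and 0.14 m and z of onion4 in the frame of lane between 0.015 and 0.085 m and value of joint hopper below 0.05 rad and value of joint dial between 2.99 and 3.29 rad and linear speed of each of onion1, onion2, onion3, onion4 below 0.05 m/s and velocity of joint dial below 0.1 rad/s); the robot touches nothing.
It fails at once if the hopper tipped (over 0.2 rad) with another part of the dial at the outlet (value of joint hopper above 0.2 rad and (value of joint dial below 1.2 rad or value of joint dial above 1.94 rad)).
It fails at once if a bystander (mug, jar, brush, ear of corn) moved by more than 40 mm (distance of any of mug, jar, brush, ear1, ear2, ear3 from where it was at the start of the episode above 0.04 m).
Of onion1, onion2, onion3, onion4 only 2 to 3 are there at a start; the rules pass over those that are not, and their reading is None.
At some moment in a run one of onion1, onion2, onion3, onion4 may be knocked a few centimetres aside while the robot is not near it.
Once in a run the grip may slacken for a moment while it holds something.
It also fails if it takes over 210 s, if anything falls off the work surface, if the arm or the gripper's body presses on something with over 40 N, if the wrist force passes 120 N, or if a joint passes its speed limit or range.

## Working session

There is one attempt and no reset: what is moved stays moved. The work goes in short steps, Python scripts to look and compute and a shell command to move; the robot and the scene stay as the last step left them, time stands still between calls to the robot, and variables do not carry over. Pictures are saved under pics/ and viewed, at most 15 in all, crops included, and the job is handed in when it is done.

```bash
ls; mkdir -p pics
python3 - <<'E'
from bench import sensors, vision, r
import cv2
for n in ("scene","top"):
    im=vision.camera(n); cv2.imwrite(f"pics/{n}0.png",cv2.resize(im[...,::-1],(768,576),interpolation=cv2.INTER_CUBIC)); m=vision.camera_model(n);print(n,m)
s=sensors.read_state();print(s['time'],s['ee_pos'],s['eef_rot'],s['width'],r.pinch_z)
E
```

```text
pics
scene {'vertical_fov': 48.685244740067645, 'cx': 254.40405694267494, 'cy': 192.67485771801108, 'camera_from_world': array([[ 0.61107724,  0.79133235, -0.01943508, -0.3102613 ],
       [ 0.51578579, -0.41668115, -0.74855985, -0.19302763],
       [-0.60045785,  0.44740355, -0.66278234,  1.74519962],
       [ 0.        ,  0.        ,  0.        ,  1.        ]])}
top {'vertical_fov': 52.870914616946436, 'cx': 253.41430119741537, 'cy': 189.33740233761927, 'camera_from_world': array([[-0.00993   , -0.99991801, -0.00808535, -0.02164463],
       [-0.99076048,  0.01093214, -0.13518194,  0.58180706],
       [ 0.13525924,  0.00666829, -0.9907878 ,  1.25606255],
       [ 0.        ,  0.        ,  0.        ,  1.        ]])}
0.1 [0.21522911 0.58636875 0.19935849] [ 1.74960320e-01  9.84575284e-01 -6.24730679e-04 -7.44821600e-05] 0.08726366354327915 0.0187
```

View pics/scene0.png

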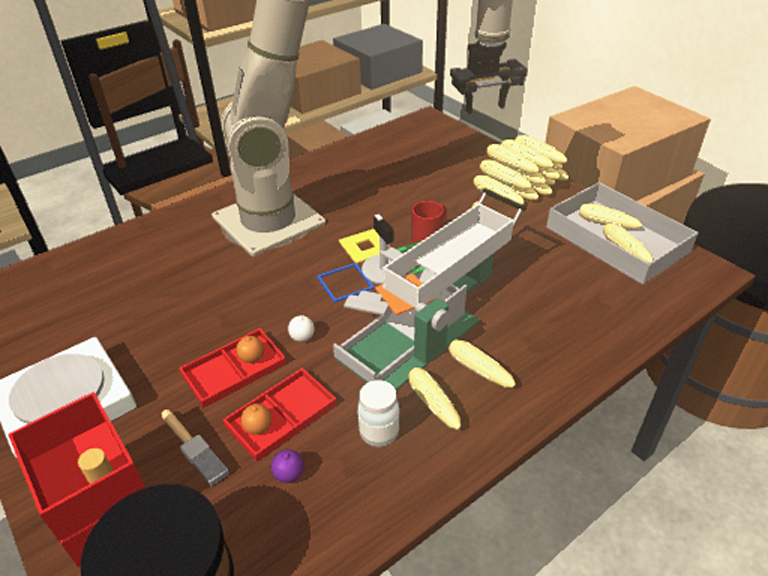

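View pics/top0.png

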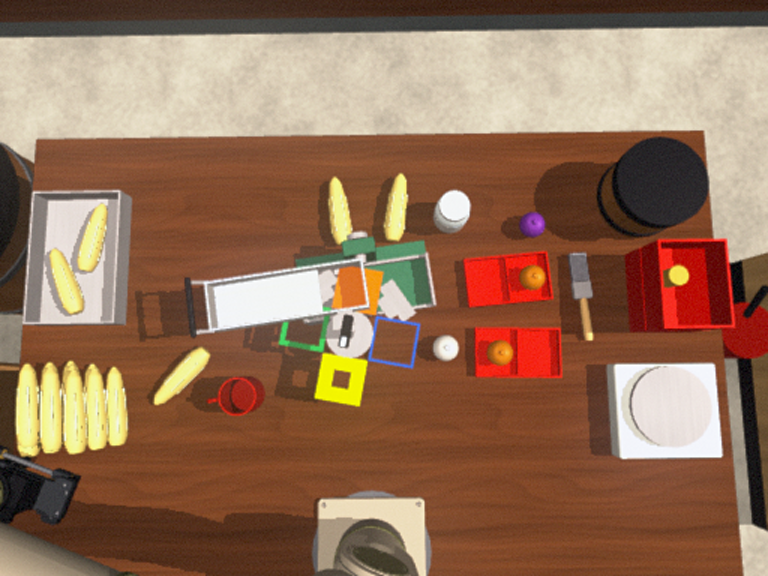

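The pictures show two onions: scene (250,348) and (256,418), top (532,277) and (500,352). The dial's orange blank is at the outlet. The grader's tail with the bar is at top (192,306), and the dial grip is at top (346,331).

```bash
cat > h.py <<'E'
import numpy as np, cv2
from bench import sensors, vision, r
from scipy.spatial.transform import Rotation as R
CM={n:vision.camera_model(n) for n in("scene","top")}
def ray(n,u,v):
    m=CM[n]; f=192/np.tan(np.radians(m["vertical_fov"]/2)); T=np.array(m["camera_from_world"])
    d=T[:3,:3].T@np.array([(u-m["cx"])/f,(v-m["cy"])/f,1]); return -T[:3,:3].T@T[:3,3], d/np.linalg.norm(d)
def plane(n,u,v,z):
    o,d=ray(n,u,v); return o+d*(z-o[2])/d[2]
def tri(a,b):
    (o,d),(p,e)=ray("scene",*a),ray("top",*b)
    s=np.linalg.lstsq(np.c_[d,-e],p-o,rcond=None)[0]; P,Q=o+s[0]*d,p+s[1]*e
    return (P+Q)/2,np.linalg.norm(P-Q)
def proj(n,P):
    m=CM[n]; f=192/np.tan(np.radians(m["vertical_fov"]/2)); T=np.array(m["camera_from_world"]); c=T[:3,:3]@P+T[:3,3]
    return c[:2]/c[2]*f+[m["cx"],m["cy"]]
def blobs(im,lo,hi,amin=60):
    h=cv2.cvtColor(im,cv2.COLOR_RGB2HSV); m=cv2.inRange(h,lo,hi)
    _,_,st,c=cv2.connectedComponentsWithStats(m); return [(tuple(np.round(c[i],1)),st[i].tolist()) for i in range(1,len(c)) if st[i][4]>amin],m
def go(x,y,z,yaw=None):
    "world target TCP -> shift in tool axes as units of 3cm, turn in units of 8deg; yaw=desired world angle of tool y"
    s=sensors.read_state(); M=R.from_quat(s["eef_rot"]).as_matrix(); d=M.T@(np.array([x,y,z])-s["ee_pos"])
    cy=np.arctan2(M[1,1],M[0,1]); t=0
    if yaw is not None:
        t=-((np.radians(yaw)-cy+np.pi/2)%np.pi-np.pi/2)   # tool z is down
    print("pos",np.round(s["ee_pos"],4),"yaw y",round(np.degrees(cy),1),"q1,q7",np.round(np.array(s["joint_positions"])[[0,6]],2),"shift",np.round(d/.03,2),"turn",round(np.degrees(t)/8,2),"t",round(s["time"],1),"w",round(s["width"],4))
E
python3 - <<'E'
from h import *
a=cv2.imread("pics/scene0.png");b=cv2.imread("pics/top0.png")
for n in("scene","top"):
    im=vision.camera(n)
    bl,_=blobs(im,(8,150,80),(18,255,255),40); print(n,"onion/orange",bl)
    print(n,"bins",[x for x in blobs(im,(0,190,60),(5,255,255),150)[0]], "\nyellow",blobs(im,(27,200,100),(32,255,255),60)[0],"\nblue",blobs(im,(108,150,60),(125,255,255),30)[0])
k=1.5
P=lambda n,u,v,z:np.round(plane(n,u/k,v/k,z),3)
print("bar ends",P("top",188,279,.187),P("top",197,335,.187), "scene",P("scene",480,196,.187),P("scene",522,211,.187))
print("grip",P("top",346,331,.23))
print("trough",[P("top",*q,.166) for q in((205,284),(365,262),(369,307),(210,331))])
E
```

```text
scene onion/orange [((np.float64(113.4), np.float64(232.1)), [0, 117, 262, 267, 13932]), ((np.float64(490.7), np.float64(185.7)), [481, 178, 19, 18, 88]), ((np.float64(275.1), np.float64(186.2)), [269, 183, 12, 8, 49]), ((np.float64(226.2), np.float64(192.2)), [215, 185, 30, 14, 46]), ((np.float64(261.5), np.float64(200.2)), [249, 189, 27, 21, 195]), ((np.float64(187.7), np.float64(217.9)), [173, 197, 36, 39, 232]), ((np.float64(386.9), np.float64(236.2)), [356, 207, 70, 63, 1315]), ((np.float64(447.1), np.float64(222.0)), [435, 209, 25, 26, 110]), ((np.float64(507.2), np.float64(214.8)), [500, 208, 12, 14, 76]), ((np.float64(166.4), np.float64(232.4)), [158, 224, 18, 18, 252]), ((np.float64(424.9), np.float64(233.6)), [417, 227, 16, 13, 64]), ((np.float64(499.4), np.float64(238.7)), [486, 227, 26, 28, 216]), ((np.float64(368.3), np.float64(269.1)), [361, 263, 13, 14, 42]), ((np.float64(350.1), np.float64(275.0)), [339, 264, 22, 18, 72]), ((np.float64(170.4), np.float64(278.7)), [161, 269, 20, 20, 317]), ((np.float64(19.5), np.float64(348.2)), [0, 285, 54, 99, 1636]), ((np.float64(64
[... 1205 characters left out ...]
340, 29, 14, 214])]
top bins [((np.float64(462.0), np.float64(197.1)), [416, 159, 96, 80, 4302]), ((np.float64(335.6), np.float64(185.9)), [309, 167, 60, 38, 1618]), ((np.float64(346.5), np.float64(234.6)), [316, 218, 59, 34, 1727]), ((np.float64(159.4), np.float64(263.8)), [138, 251, 39, 26, 586])] 
yellow [((np.float64(226.9), np.float64(252.9)), [209, 235, 36, 36, 807])] 
blue [((np.float64(266.5), np.float64(234.9)), [246, 216, 34, 29, 76])]
bar ends [0.576 0.353 0.187] [0.464 0.331 0.187] scene [0.481 0.313 0.187] [0.584 0.342 0.187]
grip [0.467 0.036 0.23 ]
trough [array([0.568, 0.325, 0.166]), array([0.61 , 0.002, 0.166]), array([ 0.518, -0.006,  0.166]), array([0.473, 0.312, 0.166])]
```

Run:
```python
from h import *
k=1.5
T=lambda n,a,b:print(n,*[np.round(x,4) for x in tri(np.array(a)/k,np.array(b)/k)])
T("onA",(166.4*k,232.4*k),(333*k,234.8*k)); T("onB",(170.4*k,278.7*k),(354.5*k,184.5*k))
T("bar far(x+)",(522,211),(188,279)); T("bar near",(480,196),(197,335))
for i,z in((0,.0315),(1,.0315)):
    print(plane("top",*[(333,234.8),(354.5,184.5)][i],z),plane("scene",*[(166.4,232.4),(170.4,278.7)][i],z))
s=sensors.read_state()
# crops for detail
sc=vision.camera("scene")[100:270,200:370]; tp=vision.camera("top")[150:290,110:300]
a=cv2.resize(sc,None,fx=3.3,fy=3.3,interpolation=3); b=cv2.resize(tp,None,fx=4,fy=4,interpolation=3)
cv2.imwrite("pics/c1.png",a[...,::-1]);cv2.imwrite("pics/c2.png",b[...,::-1])
```

```text
onA [ 0.428  -0.2895  0.0308] 0.0017
onB [ 0.5955 -0.3683  0.032 ] 0.0011
bar far(x+) [0.5761 0.3547 0.1779] 0.0029
bar near [0.4639 0.3348 0.1698] 0.0049
[ 0.4275535  -0.29011029  0.0315    ] [ 0.4291769  -0.28900654  0.0315    ]
[ 0.59533739 -0.3688893   0.0315    ] [ 0.59542153 -0.36768073  0.0315    ]
```

View pics/c1.png

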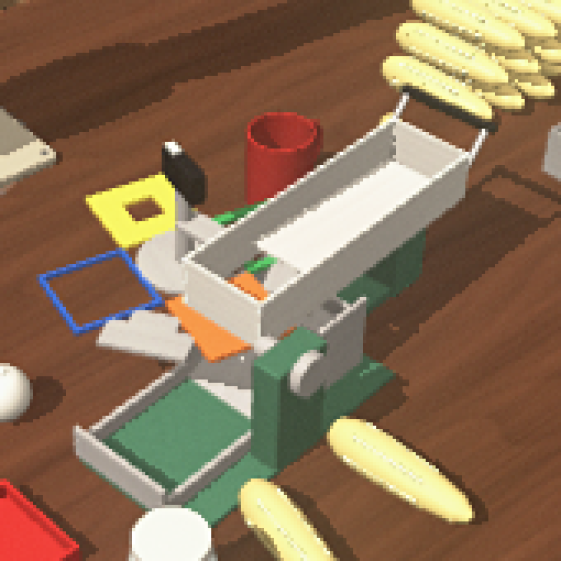

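View pics/c2.png

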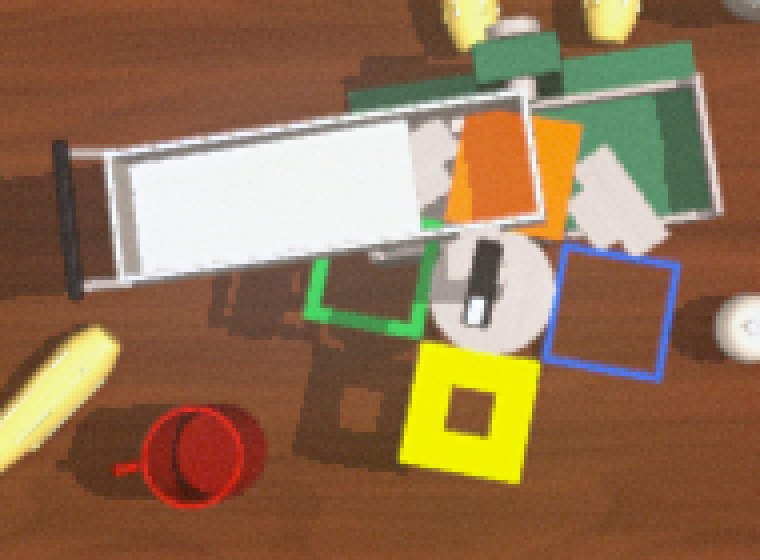

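The crops show the bar ends at scene crop (405,90)/(493,125) and top crop (60,143)/(76,297), the trough rim corners, and the dial sitting about 18° short of the blank, at roughly 2.82. The white end of the grip points to yellow.

Run:
```python
from h import *
t=lambda u,v:(110+u/4,150+v/4); s=lambda u,v:(200+u/3.3,100+v/3.3)
A=tri(s(493,125),t(60,143));B=tri(s(405,90),t(76,297));print(A,B)
for p in((60,143),(76,297)):print(plane("top",*t(*p),.187))
c=[plane("top",*t(*p),.166)[:2] for p in((107,152),(528,92),(545,220),(125,287))];print(np.round(c,4))
cs=[plane("scene",*s(*p),.166)[:2] for p in((470,157),(263,306),(184,260),(394,122))];print(np.round(cs,4))
c=(np.array(c)+cs)/2
ax=(c[0]+c[3]-c[1]-c[2])/2;print("len",np.linalg.norm(ax),"th",np.degrees(np.arctan2(-ax[0],ax[1])),"xdir",c[0]-c[3],c[1]-c[2],"end mid",(c[1]+c[2])/2,"tail mid",(c[0]+c[3])/2)
print("grip top",plane("top",*t(484,283),.232), tri(s(178,155),t(484,283)))
```

```text
(array([0.57701447, 0.35446986, 0.18887881]), np.float64(0.002789234863182616)) (array([0.46321213, 0.34208583, 0.17935589]), np.float64(0.003395002175073743))
[0.57641611 0.35391993 0.187     ]
[0.46183621 0.33810651 0.187     ]
[[ 0.5723  0.3252]
 [ 0.6148  0.0056]
 [ 0.517  -0.0066]
 [ 0.47    0.3085]]
[[ 0.5809  0.3225]
 [ 0.6235  0.01  ]
 [ 0.5271 -0.0056]
 [ 0.4864  0.307 ]]
len 0.31788677454613073 th 7.8115632626195195 xdir [0.09840885 0.01608554] [0.09710911 0.01388456] end mid [0.57060287 0.00085451] tail mid [0.52739712 0.31579143]
grip top [0.46651436 0.03508749 0.232     ] (array([0.46657834, 0.03523215, 0.2346198 ]), np.float64(0.0007549419717462633))
```

```bash
python3 -m crank '[[[0,0,-0.8],-0.9],[[0,0,-0.8],-0.9],[[0,0,-0.9],-0.9],[[0,0,-0.9],-0.8],[[0,0,0],0]]' 1 15; python3 -c "
from h import *
go(.5,.25,.3,97.8)"
```

```text
time: 0.92
ee_pos: [0.2156, 0.5876, 0.3043]
eef_rot: [-0.069, 0.998, 0.002, 0.001]
ft_force: [-0.6, 0.2, 0.3]
width: 0.0873
grip_force: 0.0
pos [0.2156 0.5876 0.3043] yaw y 97.9 q1,q7 [-1.2   0.39] shift [ -7.85 -12.45   0.11] turn 0.01 t 0.9 w 0.0873
```

```bash
python3 -m crank '[[[-0.65,-1,0],0],[[-0.65,-1,0],0],[[-0.65,-1,0],0],[[-0.65,-1,0],0],[[-0.65,-1,0],0],[[-0.65,-1,0],0],[[-0.65,-1,0],0],[[-0.65,-1,0],0],[[-0.65,-1,0],0],[[-0.65,-1,0],0],[[-0.65,-1,0],0],[[-0.65,-1,0],0]]'; python3 -c "
from h import *
go(.428,-.29,.3,97.8)"
```

```text
time: 2.42
ee_pos: [0.4967, 0.2609, 0.3011]
eef_rot: [-0.068, 0.998, -0.0, -0.0]
ft_force: [0.1, 0.9, -0.7]
width: 0.0869
grip_force: 0.0
pos [0.4967 0.2609 0.3011] yaw y 97.7 q1,q7 [-0.71  1.16] shift [  4.75 -17.89   0.05] turn -0.01 t 2.4 w 0.0869
```

```bash
python3 -m crank '[[[0.25,-1,0],0],[[0.25,-1,0],0],[[0.25,-1,0],0],[[0.25,-1,0],0],[[0.25,-1,0],0],[[0.25,-1,0],0],[[0.25,-1,0],0],[[0.25,-1,0],0],[[0.25,-1,0],0],[[0.25,-1,0],0]]';python3 -m crank '[[[0.3,-1,0],0],[[0.3,-1,0.5],0],[[0.3,-1,0.8],0],[[0.3,-1,0.8],0],[[0.3,-1,0.8],0],[[0.3,-1,0.8],0],[[0.3,-1,0.8],0],[[0,-0.7,0.5],0],[[0,0,0],0]]'; python3 -c "
from h import *
for n in('scene','top'):print([b for b in blobs(vision.camera(n),(8,150,80),(18,255,255),150)[0] if b[1][4]<500])
go(.428,-.29,.023,97.8)"
```

```text
time: 3.68
ee_pos: [0.4624, -0.0464, 0.3011]
eef_rot: [-0.068, 0.998, 0.0, -0.0]
ft_force: [-0.4, 0.3, -0.8]
width: 0.0869
grip_force: 0.0
time: 4.8
ee_pos: [0.4305, -0.2836, 0.1503]
eef_rot: [-0.066, 0.998, 0.0, -0.002]
ft_force: [0.8, 0.1, -0.4]
width: 0.0868
grip_force: 0.0
[((np.float64(261.7), np.float64(200.3)), [250, 190, 26, 20, 192]), ((np.float64(166.4), np.float64(232.4)), [158, 224, 18, 18, 251]), ((np.float64(170.4), np.float64(278.7)), [161, 269, 20, 20, 316])]
[((np.float64(354.4), np.float64(184.6)), [346, 177, 18, 17, 223]), ((np.float64(232.3), np.float64(191.8)), [221, 178, 23, 28, 473]), ((np.float64(248.1), np.float64(194.2)), [239, 179, 17, 32, 189]), ((np.float64(261.6), np.float64(219.6)), [251, 214, 26, 14, 160])]
pos [ 0.4318 -0.2822  0.1518] yaw y 97.8 q1,q7 [-0.17  2.29] shift [ 0.16 -0.24  4.29] turn -0.0 t 4.9 w 0.0869
```

```bash
python3 -m crank '[[[0.1,-0.2,0.8],0],[[0,0,0.8],0],[[0,0,0.8],0],[[0,0,0.8],0],[[0,0,0.6],0],[[0,0,0.4],0],[[0,0,0],0],[[0,0,0],0]]'; python3 -m crank '[[[0,0,0],0],[[0,0,0],0],[[0,0,0],0],[[0,0,0],0],[[0,0,0],0],[[0,0,0],0]]' 0 15
```

```text
time: 5.9
ee_pos: [0.4304, -0.2894, 0.0267]
eef_rot: [-0.068, 0.998, -0.0, 0.0]
ft_force: [0.5, 0.2, -0.2]
width: 0.0869
grip_force: 0.0
time: 6.65
ee_pos: [0.4308, -0.2887, 0.0268]
eef_rot: [-0.069, 0.998, 0.0, 0.001]
ft_force: [-0.7, 3.9, 12.3]
width: 0.0425
grip_force: 15.0
```

Gripped above the equator (42 mm wide). I'll open again and measure the bins so I can grip lower, on the compartment diagonal.

```bash
python3 -m crank '[[[0,0,0],0],[[0,0,0],0],[[0,0,-0.5],0],[[0,0,-1],0],[[0,0,-1],0],[[0,0,-1],0],[[-1,0,-1],0],[[-1,0,-1],0],[[-1,0,-1],0],[[-1,0,0],0],[[0,0,0],0]]' 1
cat >> h.py <<'E'
def onions(n):
    im=vision.camera(n); bl,_=blobs(im,(7,140,70),(19,255,255),100); return [b for b in bl if b[1][4]<450 and max(b[1][2:4])<26]
E
python3 - <<'E'
from h import *
print(onions("scene"),onions("top"))
im=vision.camera("top"); h=cv2.cvtColor(im,cv2.COLOR_RGB2HSV); m=cv2.inRange(h,(0,150,60),(18,255,255)); m[:, :300]=0; m[:,380:]=0
m[cv2.cvtColor(im,cv2.COLOR_RGB2HSV)[...,2]<100]=0
for c in cv2.findContours(m,0,1)[0]:
    if cv2.contourArea(c)>800:
        q=cv2.boxPoints(cv2.minAreaRect(c)); P=np.array([plane("top",*p,.018) for p in q]); print(np.round(P[:,:2],3).tolist(),"c",P.mean(0).round(3),"sides",np.linalg.norm(P[0]-P[1]).round(3),np.linalg.norm(P[1]-P[2]).round(3))
cv2.imwrite("pics/b1.png",cv2.resize(im[150:260,290:400],None,fx=5,fy=5,interpolation=3)[...,::-1])
E
```

```text
time: 8.02
ee_pos: [0.5503, -0.2717, 0.2213]
eef_rot: [-0.07, 0.998, -0.0, -0.0]
ft_force: [0.4, -0.3, -0.0]
width: 0.0869
grip_force: 0.0
[((np.float64(166.3), np.float64(232.4)), [158, 224, 18, 18, 261]), ((np.float64(170.3), np.float64(278.8)), [161, 269, 20, 20, 325]), ((np.float64(64.1), np.float64(313.4)), [52, 302, 23, 21, 170])] [((np.float64(7.4), np.float64(193.8)), [0, 187, 16, 15, 121]), ((np.float64(227.0), np.float64(252.2)), [222, 247, 11, 12, 103])]
[[0.352, -0.18], [0.35, -0.442], [-0.042, -0.421], [-0.04, -0.17]] c [ 0.155 -0.303  0.018] sides 0.262 0.393
[[0.362, -0.181], [0.94, -0.196], [0.937, -0.474], [0.36, -0.443]] c [ 0.65  -0.323  0.018] sides 0.578 0.278
```

View pics/b1.png

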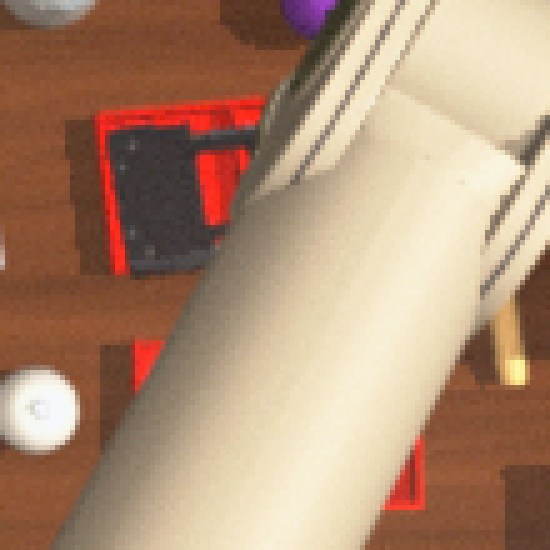

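The arm hides the bins here, but the scene view shows the onions unmoved. I'll measure the bins from the first top picture instead.

Run:
```python
from h import *
im=cv2.imread("pics/top0.png"); h=cv2.cvtColor(im,cv2.COLOR_BGR2HSV); m=cv2.inRange(h,(0,190,60),(6,255,255))|cv2.inRange(h,(7,150,90),(19,255,255))
w=np.zeros_like(m); w[240:385,458:570]=255; m&=w; m=cv2.morphologyEx(m,cv2.MORPH_OPEN,np.ones((11,11)))if 0 else m
h2=cv2.inRange(h,(0,190,60),(6,255,255))&w
for c in cv2.findContours(h2,0,1)[0]:
    if cv2.contourArea(c)>2000:
        q=cv2.boxPoints(cv2.minAreaRect(c))/1.5; P=np.array([plane("top",*p,.018) for p in q]); print(np.round(P[:,:2],3).tolist(),"c",P.mean(0).round(3),"sides",np.linalg.norm(P[0]-P[1]).round(3),np.linalg.norm(P[1]-P[2]).round(3))
```

```text
[[0.371, -0.234], [0.485, -0.238], [0.483, -0.435], [0.37, -0.429]] c [ 0.427 -0.334  0.018] sides 0.113 0.197
[[0.642, -0.215], [0.661, -0.413], [0.545, -0.419], [0.527, -0.224]] c [ 0.594 -0.318  0.018] sides 0.199 0.116
```

```bash
python3 -m crank '[[[0,0,0],0.9],[[0,0,0],0.9],[[0,0,0],0.9],[[0,0,0],0.9],[[0,0,0],0.9],[[0,0,0],0.9],[[0,0,0],0.9],[[0,0,0],0.6],[[0,0,0],0],[[0,0,0],0]]' 0.82; python3 -c "
from h import *
go(.428,-.2895,.1,42)"
```

```text
time: 9.43
ee_pos: [0.5483, -0.273, 0.2212]
eef_rot: [0.401, 0.916, 0.0, 0.0]
ft_force: [0.4, -0.3, -0.5]
width: 0.0714
grip_force: 0.0
pos [ 0.5483 -0.273   0.2212] yaw y 42.7 q1,q7 [-0.28  1.36] shift [ 2.32 -3.32  4.04] turn 0.09 t 9.4 w 0.0714
```

```bash
python3 -m crank '[[[0.6,-0.85,0],0],[[0.6,-0.85,0.3],0],[[0.6,-0.85,0.7],0],[[0.5,-0.77,1],0],[[0,0,1],0],[[0,0,1],0],[[0,0,0],0],[[0,0,0],0]]'; python3 -c "
from h import *
go(.428,-.2895,.013,42)"
```

```text
time: 10.42
ee_pos: [0.4291, -0.29, 0.1021]
eef_rot: [0.402, 0.916, -0.0, 0.001]
ft_force: [-0.1, 0.1, -1.1]
width: 0.0714
grip_force: 0.0
pos [ 0.4291 -0.29    0.1021] yaw y 42.7 q1,q7 [-0.3   1.45] shift [ 0.04 -0.02  2.97] turn 0.08 t 10.4 w 0.0714
```

```bash
python3 -m crank '[[[0,0,0.8],0],[[0,0,0.8],0],[[0,0,0.6],0],[[0,0,0.5],0],[[0,0,0.3],0],[[0,0,0],0],[[0,0,0],0]]'; python3 -m crank '[[[0,0,0],0],[[0,0,0],0],[[0,0,0],0],[[0,0,0],0],[[0,0,0],0],[[0,0,0],0]]' 0 20
```

```text
time: 11.3
ee_pos: [0.4291, -0.2898, 0.0115]
eef_rot: [0.402, 0.916, 0.0, 0.0]
ft_force: [0.3, 0.6, -0.6]
width: 0.0713
grip_force: 0.0
time: 12.05
ee_pos: [0.4288, -0.2895, 0.011]
eef_rot: [0.402, 0.916, 0.0, 0.0]
ft_force: [-0.1, -0.3, 1.0]
width: 0.0544
grip_force: 19.0
```

```bash
python3 -m crank '[[[0,0,-0.5],0],[[0,0,-1],0],[[0,0,-1],-0.7],[[0,0,-1],-0.8],[[0,0,-1],-0.8],[[0,0,-1],-0.8],[[0,0,-1],-0.8],[[0,0,-1],-0.8],[[0,0,-1],-0.8],[[0,0,-1],-0.8],[[0,0,0],-0.6],[[0,0,0],0]]'; python3 -c "
from h import *
go(.5496,.1457,.29,97.8)"
```

```text
time: 13.55
ee_pos: [0.4283, -0.2899, 0.2967]
eef_rot: [-0.068, 0.998, -0.0, 0.0]
ft_force: [0.1, -0.3, -0.4]
width: 0.0545
grip_force: 18.8
pos [ 0.4283 -0.2899  0.2967] yaw y 97.8 q1,q7 [-0.31  2.25] shift [-5.97 13.84  0.23] turn -0.01 t 13.6 w 0.0545
```

```bash
python3 -m crank '[[[-0.4,0.6,0],0],[[-0.4,1,0],0],[[-0.4,1,0],0],[[-0.4,1,0],0],[[-0.4,1,0],0],[[-0.4,1,0],0],[[-0.4,1,0],0],[[-0.4,1,0],0],[[-0.4,1,0],0],[[-0.4,1,0],0],[[-0.4,1,0],0],[[-0.4,1,0],0]]';  python3 -m crank '[[[-0.4,1,0],0],[[-0.4,1,0],0],[[-0.37,0.24,0],0],[[0,0,0],0],[[0,0,0],0]]'; python3 -c "
from h import *
im=vision.camera('top')
cv2.imwrite('pics/d1.png',cv2.resize(im[100:290,110:360],None,fx=3,fy=3,interpolation=3)[...,::-1])
go(.5496,.1457,.138,97.8)"
```

```text
time: 15.05
ee_pos: [0.5238, 0.0755, 0.296]
eef_rot: [-0.067, 0.998, -0.0, -0.0]
ft_force: [-0.2, -0.1, -1.1]
width: 0.0546
grip_force: 18.8
time: 15.68
ee_pos: [0.5496, 0.1445, 0.2962]
eef_rot: [-0.067, 0.998, -0.0, 0.0]
ft_force: [-0.2, -0.2, -1.3]
width: 0.0558
grip_force: 1.7
pos [0.5495 0.1447 0.2963] yaw y 97.7 q1,q7 [-0.72  1.43] shift [-0.01  0.03  5.28] turn -0.01 t 15.7 w 0.056
```

View pics/d1.png

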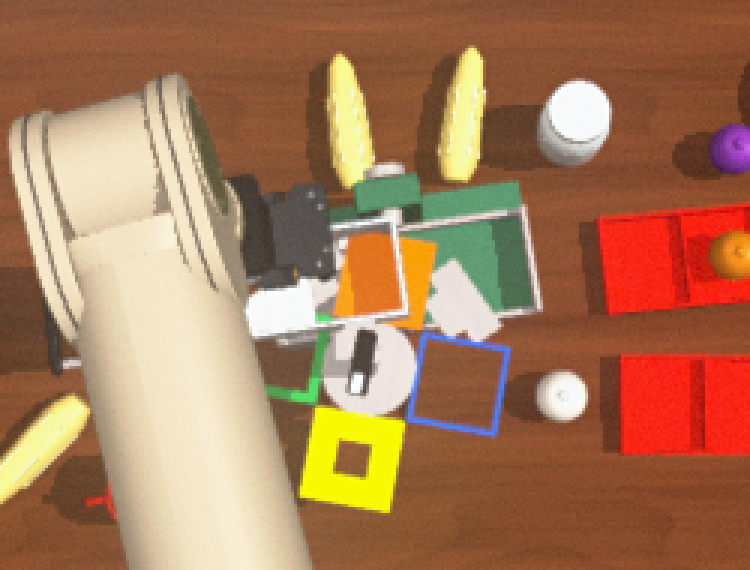

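The slackening just happened: grip force is 1.7 N. I'll hold still and let it recover before lowering.

```bash
python3 -m crank '[[[0,0,0],0],[[0,0,0],0],[[0,0,0],0],[[0,0,0],0],[[0,0,0],0],[[0,0,0],0]]' 0 25; python3 -c "
from h import *
print(onions('scene'),onions('top'))
im=vision.camera('scene')
cv2.imwrite('pics/d2.png',cv2.resize(im[90:240,190:390],None,fx=3.5,fy=3.5,interpolation=3)[...,::-1])"
```

```text
time: 16.48
ee_pos: [0.5495, 0.1463, 0.296]
eef_rot: [-0.068, 0.998, 0.0, -0.0]
ft_force: [0.0, -0.1, -0.4]
width: 0.0539
grip_force: 23.6
[((np.float64(170.3), np.float64(278.8)), [161, 269, 20, 20, 325]), ((np.float64(64.2), np.float64(313.4)), [52, 302, 23, 21, 172])] [((np.float64(354.5), np.float64(184.6)), [346, 177, 18, 17, 232]), ((np.float64(8.3), np.float64(194.4)), [0, 186, 16, 19, 137]), ((np.float64(227.0), np.float64(252.2)), [222, 247, 11, 12, 104])]
```

View pics/d2.png

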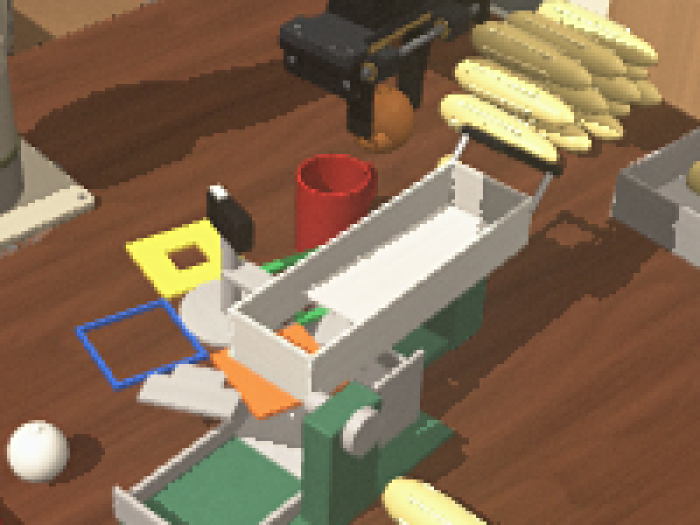

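The onion is still held, with only a slight slip (scene crop (390,115)). Lowering it into the bay.

```bash
python3 -m crank '[[[0,0,1],0],[[0,0,1],0],[[0,0,1],0],[[0,0,0.8],0],[[0,0,0.6],0],[[0,0,0.3],0],[[0,0,0.2],0],[[0,0,0],0],[[0,0,0],0]]'
```

```text
time: 17.75
ee_pos: [0.5499, 0.1463, 0.1497]
eef_rot: [-0.068, 0.998, 0.0, 0.0]
ft_force: [-0.0, 0.4, -1.6]
width: 0.054
grip_force: 23.6
```

```bash
python3 -m crank '[[[0,0,0.15],0],[[0,0,0.1],0],[[0,0,0],0],[[0,0,0],0]]'
```

```text
time: 18.25
ee_pos: [0.5496, 0.1462, 0.1416]
eef_rot: [-0.068, 0.998, 0.0, 0.0]
ft_force: [-0.4, 0.3, -1.7]
width: 0.0542
grip_force: 23.6
```

```bash
python3 -m crank '[[[0,0,0.13],0],[[0,0,0],0],[[0,0,0],0]]'; python3 -m crank '[[[0,0,0],0],[[0,0,0],0],[[0,0,0],0],[[0,0,-0.4],0],[[0,0,-1],0],[[0,0,-1],0],[[0,0,-1],0],[[0,0,-1],0],[[0,0,-0.6],0],[[0,0,0],0]]' 0.82; python3 -c "
from h import *
go(.5955,-.368,.29,97.8)"
```

```text
time: 18.62
ee_pos: [0.5495, 0.1462, 0.1376]
eef_rot: [-0.068, 0.998, 0.0, -0.0]
ft_force: [-0.3, 1.0, -1.6]
width: 0.054
grip_force: 23.6
time: 19.88
ee_pos: [0.5501, 0.1463, 0.2888]
eef_rot: [-0.068, 0.998, 0.0, 0.001]
ft_force: [0.5, -1.0, -0.3]
width: 0.0712
grip_force: 0.0
pos [0.5501 0.1463 0.2888] yaw y 97.8 q1,q7 [-0.72  1.43] shift [  0.84 -17.19  -0.05] turn 0.0 t 19.9 w 0.0712
```

```bash
python3 -m crank '[[[0.05,-0.8,0],0],[[0.05,-1,0],0],[[0.05,-1,0],0],[[0.05,-1,0],0],[[0.05,-1,0],0],[[0.05,-1,0],0],[[0.05,-1,0],0],[[0.05,-1,0],0],[[0.05,-1,0],0],[[0.05,-1,0],0],[[0.05,-1,0],0],[[0.05,-1,0],0]]';  python3 -m crank '[[[0.05,-1,0],0],[[0.05,-1,0],0],[[0.05,-1,0],0],[[0.05,-1,0],0],[[0.05,-1,0.5],0],[[0.05,-0.4,0.5],0],[[0,0,0.5],0.9],[[0,0,0.5],0.9],[[0,0,0.5],0.9],[[0,0,0.5],0.9],[[0,0,0.5],0.9],[[0,0,0.5],0.9]]';  python3 -m crank '[[[0,0,0.5],0.9],[[0,0,0],0],[[0,0,0],0]]'; python3 -c "
from h import *
print(onions('scene'),onions('top'))
go(.5955,-.368,.013,47)"
```

```text
time: 21.38
ee_pos: [0.5796, -0.2077, 0.2861]
eef_rot: [-0.068, 0.998, 0.0, -0.001]
ft_force: [-0.3, -0.3, 0.9]
width: 0.0719
grip_force: 0.0
time: 22.88
ee_pos: [0.593, -0.3674, 0.1659]
eef_rot: [0.305, 0.952, 0.0, -0.001]
ft_force: [0.4, 0.4, 0.3]
width: 0.0713
grip_force: 0.0
time: 23.25
ee_pos: [0.5933, -0.3682, 0.1528]
eef_rot: [0.361, 0.932, 0.0, -0.0]
ft_force: [-0.0, -0.0, 0.2]
width: 0.0712
grip_force: 0.0
[((np.float64(93.1), np.float64(130.9)), [83, 124, 18, 16, 159]), ((np.float64(296.5), np.float64(165.9)), [289, 158, 16, 17, 215]), ((np.float64(170.3), np.float64(278.8)), [161, 269, 20, 20, 325]), ((np.float64(64.5), np.float64(313.5)), [54, 302, 21, 21, 170])] [((np.float64(7.3), np.float64(193.9)), [0, 187, 15, 14, 111]), ((np.float64(196.0), np.float64(195.8)), [188, 188, 17, 17, 230]), ((np.float64(227.0), np.float64(252.2)), [222, 247, 11, 12, 104])]
pos [ 0.5934 -0.3686  0.1532] yaw y 47.6 q1,q7 [-0.04  1.62] shift [-0.03  0.06  4.67] turn 0.07 t 23.4 w 0.0712
```

Onion A now sits in the trough (scene (296,166), top (196,196)), and B is unmoved.

```bash
python3 -m crank '[[[0,0.05,0.8],0],[[0,0,0.9],0],[[0,0,0.9],0],[[0,0,0.8],0],[[0,0,0.6],0],[[0,0,0.4],0],[[0,0,0.25],0],[[0,0,0],0],[[0,0,0],0]]'; python3 -m crank '[[[0,0,0],0],[[0,0,0],0],[[0,0,0],0],[[0,0,0],0],[[0,0,0],0],[[0,0,0],0]]' 0 25;python3 -c "
from h import *
P,e=tri((296.5,165.9),(196,195.8));print(P,e)
b=np.array([.541,.205]);d=P[:2]-b;print('bay x,y',d@[.991,.136],d@[-.136,.991])"
```

```text
time: 24.48
ee_pos: [0.5946, -0.3678, 0.0138]
eef_rot: [0.363, 0.932, -0.0, 0.001]
ft_force: [-0.6, -0.6, -1.3]
width: 0.0716
grip_force: 0.0
time: 25.22
ee_pos: [0.5944, -0.3674, 0.0132]
eef_rot: [0.363, 0.932, 0.0, 0.0]
ft_force: [0.3, -0.2, 1.4]
width: 0.0525
grip_force: 23.9
[0.54762867 0.14647371 0.15433234] 0.0009038107844376107
bay x,y -0.001390560235293986 -0.05890104819741141
```

Gripped at 52.5 mm, and A sits centred in the bay. Lifting B and carrying it over.

```bash
python3 -m crank '[[[0,0,-0.5],0],[[0,0,-1],0],[[0,0,-1],-0.6],[[0,0,-1],-0.7],[[0,0,-1],-0.7],[[0,0,-1],-0.7],[[0,0,-1],-0.7],[[0,0,-1],-0.7],[[0,0,-1],-0.7],[[0,0,-1],-0.7],[[0,0,0],-0.75],[[0,0,0],0]]'; python3 -c "
from h import *
go(.5366,.2398,.29,97.8)"
```

```text
time: 26.72
ee_pos: [0.5938, -0.3679, 0.299]
eef_rot: [-0.064, 0.998, -0.0, 0.0]
ft_force: [-0.4, 0.8, -1.1]
width: 0.0528
grip_force: 23.6
pos [ 0.5938 -0.3679  0.299 ] yaw y 97.4 q1,q7 [0.08 2.38] shift [-0.71 20.33  0.29] turn -0.05 t 26.7 w 0.0528
```

```bash
python3 -m crank '[[[-0.03,0.6,0],0],[[-0.03,1,0],0],[[-0.03,1,0],0],[[-0.03,1,0],0],[[-0.03,1,0],0],[[-0.03,1,0],0],[[-0.03,1,0],0],[[-0.03,1,0],0],[[-0.03,1,0],0],[[-0.03,1,0],0],[[-0.03,1,0],0],[[-0.03,1,0],0]]';  python3 -m crank '[[[-0.03,1,0],0],[[-0.03,1,0],0],[[-0.03,1,0],0],[[-0.03,1,0],0],[[-0.03,1,0],0],[[-0.03,1,0],0],[[-0.03,1,0],0],[[-0.03,1,0],0],[[0,0.73,0],-0.05],[[0,0,0],0],[[0,0,0],0]]'; python3 -c "
from h import *
print(onions('scene'))
go(.5366,.2398,.133,97.8)"
```

```text
time: 28.22
ee_pos: [0.5592, -0.0204, 0.298]
eef_rot: [-0.063, 0.998, 0.0, -0.0]
ft_force: [0.3, -0.1, -1.6]
width: 0.0525
grip_force: 23.6
time: 29.6
ee_pos: [0.5334, 0.2382, 0.2982]
eef_rot: [-0.067, 0.998, -0.0, 0.0]
ft_force: [0.3, 0.1, -0.9]
width: 0.0529
grip_force: 23.6
[((np.float64(273.0), np.float64(182.5)), [264, 177, 17, 14, 135]), ((np.float64(64.3), np.float64(313.4)), [52, 302, 23, 21, 173])]
pos [0.5335 0.238  0.2983] yaw y 97.7 q1,q7 [-0.83  1.27] shift [-0.11  0.05  5.51] turn -0.01 t 29.6 w 0.0528
```

A was knocked towards the outlet (scene (273,182)). I'll set B down first, then look.

```bash
python3 -m crank '[[[-0.1,0.05,1],0],[[0,0,1],0],[[0,0,1],0],[[0,0,1],0],[[0,0,0.7],0],[[0,0,0.4],0],[[0,0,0.2],0],[[0,0,0.15],0],[[0,0,0],0],[[0,0,0],0]]'
```

```text
time: 30.9
ee_pos: [0.5361, 0.2416, 0.1352]
eef_rot: [-0.068, 0.998, 0.0, 0.0]
ft_force: [0.3, -0.7, -0.9]
width: 0.0526
grip_force: 23.6
```

```bash
python3 -m crank '[[[0,0,0.05],0],[[0,0,0],0]]';python3 -m crank '[[[0,0,0],0],[[0,0,0],0],[[0,0,0],0],[[0,0,-0.4],0],[[0,0,-1],0],[[0,0,-1],0],[[0,0,-1],0],[[0,0,-1],0],[[0,0,-1],0],[[0,0,0],0]]' 0.82; python3 -c "
from h import *
print(onions('scene'),onions('top'))
im=vision.camera('scene')
cv2.imwrite('pics/e1.png',cv2.resize(im[90:240,190:390],None,fx=3.5,fy=3.5,interpolation=3)[...,::-1])"
```

```text
time: 31.15
ee_pos: [0.5358, 0.2415, 0.1331]
eef_rot: [-0.068, 0.998, 0.0, 0.0]
ft_force: [0.2, 0.8, -2.2]
width: 0.0527
grip_force: 23.6
time: 32.4
ee_pos: [0.5369, 0.2417, 0.2985]
eef_rot: [-0.068, 0.998, 0.001, 0.002]
ft_force: [1.3, -0.3, -0.3]
width: 0.0713
grip_force: 0.0
[((np.float64(314.8), np.float64(154.7)), [307, 147, 17, 17, 205]), ((np.float64(273.0), np.float64(182.5)), [264, 177, 17, 14, 135]), ((np.float64(64.1), np.float64(313.4)), [52, 302, 23, 21, 172])] [((np.float64(7.6), np.float64(193.2)), [0, 187, 16, 13, 118]), ((np.float64(165.7), np.float64(203.9)), [157, 199, 18, 10, 115]), ((np.float64(227.0), np.float64(252.2)), [222, 247, 11, 12, 104])]
```

View pics/e1.png

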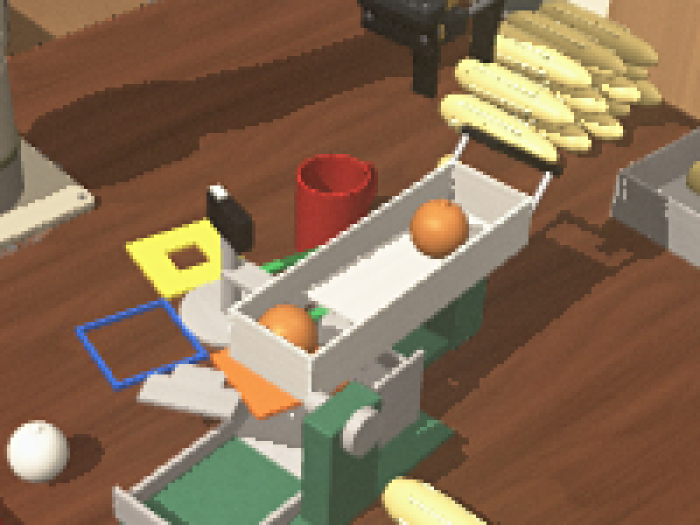

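Both onions are in the hopper: A over the outlet on the blank (crop (288,330)) and B in the bay (440,228). Next is the dial. The grip axis is at about -10° in the world, so I grip across at a yaw of 80°.

```bash
python3 -c "
from h import *
go(.4665,.0352,.2985,80)"; python3 -m crank '[[[0,-0.6,0],0.8],[[0,-1,0],0.8],[[0,-1,0],0.6],[[0,-1,0],0]]' 0.6;  python3 -c "
from h import *
go(.4665,.0352,.2985,80)"
```

```text
pos [0.5356 0.2414 0.2948] yaw y 97.8 q1,q7 [-0.83  1.27] shift [ 3.22 -6.49 -0.12] turn 2.23 t 32.5 w 0.0712
time: 33.05
ee_pos: [0.5308, 0.133, 0.2941]
eef_rot: [0.086, 0.996, -0.0, -0.001]
ft_force: [-1.1, 0.7, 0.3]
width: 0.0527
grip_force: 0.0
pos [0.5308 0.133  0.2941] yaw y 80.2 q1,q7 [-0.77  1.12] shift [ 1.56 -3.58 -0.14] turn 0.02 t 33.0 w 0.0527
```

```bash
python3 -m crank '[[[0.4,-0.9,0],0],[[0.4,-0.9,0],0],[[0.4,-0.9,0],0],[[0.36,-0.7,0],0],[[0,0,0.5],0],[[0,0,0],0],[[0,0,0],0]]';  python3 -c "
from h import *
go(.4665,.0352,.198,80)
print(onions('scene'))
im=vision.camera('scene')
cv2.imwrite('pics/f1.png',cv2.resize(im[90:240,190:340],None,fx=3.6,fy=3.6,interpolation=3)[...,::-1])"
```

```text
time: 33.92
ee_pos: [0.468, 0.0423, 0.2798]
eef_rot: [0.085, 0.996, -0.0, -0.0]
ft_force: [0.5, 0.3, 0.1]
width: 0.0519
grip_force: 0.0
pos [0.468  0.0423 0.2798] yaw y 80.3 q1,q7 [-0.73  1.18] shift [ 0.01 -0.24  2.73] turn 0.04 t 33.9 w 0.0519
[((np.float64(333.2), np.float64(137.8)), [322, 130, 23, 16, 113]), ((np.float64(314.9), np.float64(154.6)), [307, 147, 17, 16, 206]), ((np.float64(273.0), np.float64(182.6)), [264, 177, 17, 14, 135]), ((np.float64(64.3), np.float64(313.4)), [52, 302, 23, 21, 175])]
```

View pics/f1.png

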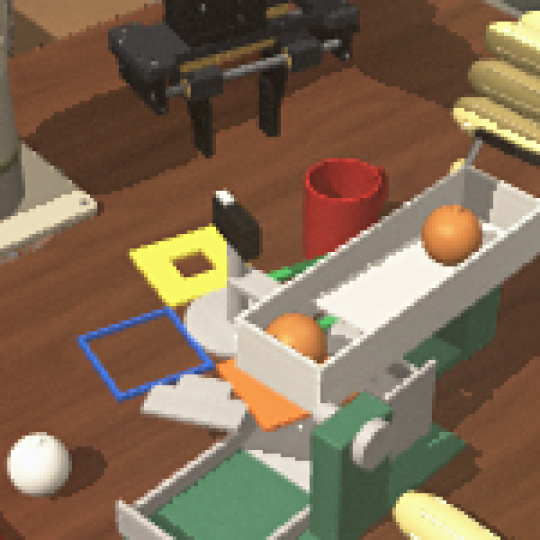

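The open fingers are above the grip and straddle it (crop (235,225)). Descending and gripping.

```bash
python3 -m crank '[[[0,-0.25,0.6],0],[[0,0,0.7],0],[[0,0,0.7],0],[[0,0,0.5],0],[[0,0,0.2],0],[[0,0,0],0],[[0,0,0],0]]'; python3 -m crank '[[[0,0,0],0],[[0,0,0],0],[[0,0,0],0],[[0,0,0],0],[[0,0,0],0],[[0,0,0],0]]' 0 30
```

```text
time: 34.9
ee_pos: [0.4671, 0.0343, 0.1997]
eef_rot: [0.085, 0.996, 0.0, 0.0]
ft_force: [-0.2, 0.3, -0.1]
width: 0.0523
grip_force: 0.0
time: 35.65
ee_pos: [0.4681, 0.0384, 0.2]
eef_rot: [0.083, 0.997, 0.003, 0.002]
ft_force: [5.6, 14.4, -0.6]
width: 0.0173
grip_force: 30.0
```

```bash
python3 -m crank '[[[0.03,0.13,0],0],[[0,0,0],0]]'; python3 -m crank '[[[0,0,0],0.5],[[0,0,0],0.5],[[0,0,0],0.5],[[0,0,0],0.5],[[0,0,0],0.5],[[0,0,0],0.5],[[0,0,0],0.5],[[0,0,0],0.5],[[0,0,0],0.5],[[0,0,0],0]]'
```

```text
time: 35.9
ee_pos: [0.4678, 0.0401, 0.1994]
eef_rot: [0.084, 0.996, 0.001, 0.002]
ft_force: [6.9, 7.1, -5.1]
width: 0.0178
grip_force: 30.0
time: 37.15
ee_pos: [0.4678, 0.0403, 0.1994]
eef_rot: [0.388, 0.922, 0.002, 0.001]
ft_force: [8.4, 8.0, -6.1]
width: 0.0177
grip_force: 30.0
```

```bash
python3 -m crank '[[[0,0,0],0.5],[[0,0,0],0.5],[[0,0,0],0.5],[[0,0,0],0.5],[[0,0,0],0.5],[[0,0,0],0.5],[[0,0,0],0.5],[[0,0,0],0.5],[[0,0,0],0.5],[[0,0,0],0],[[0,0,0],0]]'; python3 -c "
from h import *
go(.4678,.0403,.2,7.8); print(sensors.read_state()['torque'])
print(onions('scene'))
im=np.vstack([vision.camera('scene')[100:270,190:390],vision.camera('top')[150:290,180:380]])
cv2.imwrite('pics/f2.png',cv2.resize(im,None,fx=1.9,fy=1.9,interpolation=3)[...,::-1])"
```

```text
time: 38.52
ee_pos: [0.468, 0.0404, 0.1994]
eef_rot: [0.654, 0.757, 0.002, 0.001]
ft_force: [10.0, 7.6, -6.8]
width: 0.0178
grip_force: 30.0
pos [0.468  0.0404 0.1994] yaw y 8.4 q1,q7 [-0.69 -0.05] shift [-0.   -0.01 -0.02] turn 0.07 t 38.5 w 0.0178
[ 1.76835995 -1.95718965  0.02715286]
[((np.float64(315.0), np.float64(154.6)), [307, 147, 17, 16, 203]), ((np.float64(247.5), np.float64(237.1)), [239, 229, 18, 18, 227]), ((np.float64(64.2), np.float64(313.4)), [52, 302, 23, 21, 172])]
```

View pics/f2.png

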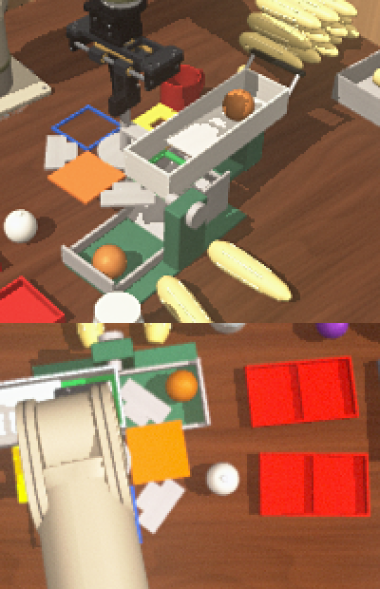

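A dropped into the lane as the green hole arrived (top part (182,385)). Before going on I'll check that step 1's height limit was met, using the paddle plane height.

Run:
```python
from h import *
c={}
for n,w in(("scene",(205,185,265,215)),("top",(240,195,285,240))):
    im=vision.camera(n); m=cv2.inRange(cv2.cvtColor(im,cv2.COLOR_RGB2HSV),(10,180,120),(20,255,255)); k=np.zeros_like(m); k[w[1]:w[3],w[0]:w[2]]=255
    m&=k; q=max(cv2.findContours(m,0,1)[0],key=cv2.contourArea); M=cv2.moments(q); c[n]=(M["m10"]/M["m00"],M["m01"]/M["m00"]); print(n,c[n],cv2.contourArea(q),cv2.boundingRect(q))
print(tri(c["scene"],c["top"]))
# predicted onion centre on paddle: scene pixel top of ball was ~ (272.5,177)
for z in(.110,.115,.12,.125,.13,.135):
    print(z,[proj("scene",np.array([.563,.05,z])+np.array([.991,.136,0])*dx+np.array([-.136,.991,0])*dy).round(1).tolist() for dx,dy in((0,0),(.015,0),(0,.015))])
```

```text
scene (228.7581699346405, 194.8457516339869) 255.0 (215, 185, 36, 22)
top (262.83192431562, 217.9915458937198) 828.0 (247, 201, 34, 34)
(array([ 0.47648648, -0.06537555,  0.09885679]), np.float64(0.019465989601063334))
0.11 [[276.7, 190.9], [280.2, 193.0], [279.8, 188.6]]
0.115 [[276.7, 189.7], [280.2, 191.8], [279.9, 187.4]]
0.12 [[276.7, 188.5], [280.2, 190.6], [279.9, 186.3]]
0.125 [[276.8, 187.3], [280.3, 189.4], [279.9, 185.1]]
0.13 [[276.8, 186.1], [280.3, 188.2], [279.9, 183.9]]
0.135 [[276.8, 184.9], [280.3, 187.0], [280.0, 182.7]]
```

Run:
```python
from h import *
im=vision.camera("scene"); m=cv2.inRange(cv2.cvtColor(im,cv2.COLOR_RGB2HSV),(10,180,110),(22,255,255)); k=np.zeros_like(m); k[172:215,205:270]=255; m&=k
q=max(cv2.findContours(m,0,1)[0],key=cv2.contourArea); c=cv2.minAreaRect(q)[0]; M=cv2.moments(q); p=(M["m10"]/M["m00"],M["m01"]/M["m00"]); print(p,cv2.boundingRect(q)); print(tri(p,(262.8,218)))
```

```text
(231.85128855090832, 192.5640050697085) (215, 180, 37, 27)
(array([ 0.47866498, -0.06062206,  0.10674966]), np.float64(0.008950508519241472))
```

Paddle plane is about 0.10 m, so A lay within the limit in step 1. Releasing the dial and going to the bar.

```bash
python3 -m crank '[[[0,0,0],0],[[0,0,0],0],[[0,0,0],0],[[0,0,0],0],[[0,0,-0.5],0],[[0,0,-1],0],[[0,0,-1],-0.9],[[0,0,-0.9],-0.9],[[0,0,0],-0.9],[[0,0,0],-0.9],[[0,0,0],-0.9],[[0,0,0],-0.9]]' 0.55; python3 -m crank '[[[0,0,0],-0.9],[[0,0,0],-0.9],[[0,0,0],-0.9],[[0,0,0],-0.9],[[0,0,0],-0.9],[[0,0,0],-0.9],[[0,0,0],-0.4],[[0,0,0],0],[[0,0,0],0]]'; python3 -c "
from h import *
go(.521,.3465,.29,97.8)
print(onions('scene'))"
```

```text
time: 40.33
ee_pos: [0.4666, 0.0381, 0.3023]
eef_rot: [0.328, 0.945, 0.0, 0.0]
ft_force: [-0.2, -0.4, -0.2]
width: 0.0476
grip_force: 0.0
time: 41.45
ee_pos: [0.4665, 0.0382, 0.3016]
eef_rot: [-0.068, 0.998, 0.0, 0.0]
ft_force: [0.2, -0.6, -0.3]
width: 0.0478
grip_force: 0.0
pos [0.4665 0.0382 0.3016] yaw y 97.8 q1,q7 [-0.78  1.48] shift [-3.19  9.94  0.39] turn -0.0 t 41.5 w 0.0478
[((np.float64(332.6), np.float64(137.5)), [322, 130, 23, 16, 110]), ((np.float64(314.9), np.float64(154.6)), [307, 147, 17, 16, 207]), ((np.float64(247.6), np.float64(236.6)), [239, 229, 18, 17, 236]), ((np.float64(64.1), np.float64(313.4)), [52, 302, 23, 21, 172])]
```

```bash
python3 -m crank '[[[-0.3,0.7,0],0],[[-0.3,1,0],0],[[-0.3,1,0],0],[[-0.3,1,0],0],[[-0.3,1,0],0],[[-0.3,1,0],0],[[-0.3,1,0],0],[[-0.3,1,0],0],[[-0.3,1,0],0],[[-0.3,1,0.4],0],[[-0.2,0.25,0.5],0],[[0,0,0.5],0]]';python3 -m crank '[[[0,0,0],0],[[0,0,0],0]]'; python3 -c "
from h import *
go(.521,.3465,.172,97.8)
im=np.vstack([vision.camera('scene')[80:220,220:400],vision.camera('top')[130:290,90:270]])
cv2.imwrite('pics/g1.png',cv2.resize(im,None,fx=1.95,fy=1.95,interpolation=3)[...,::-1])"
```

```text
time: 43.0
ee_pos: [0.5207, 0.3473, 0.2574]
eef_rot: [-0.069, 0.998, -0.001, -0.0]
ft_force: [-0.2, -0.6, 0.4]
width: 0.0478
grip_force: 0.0
time: 43.25
ee_pos: [0.5211, 0.3462, 0.2599]
eef_rot: [-0.068, 0.998, 0.0, 0.0]
ft_force: [-0.3, -0.7, -0.2]
width: 0.0479
grip_force: 0.0
pos [0.5211 0.3462 0.2599] yaw y 97.8 q1,q7 [-0.96  1.14] shift [0.01 0.01 2.93] turn -0.0 t 43.2 w 0.0479
```

View pics/g1.png

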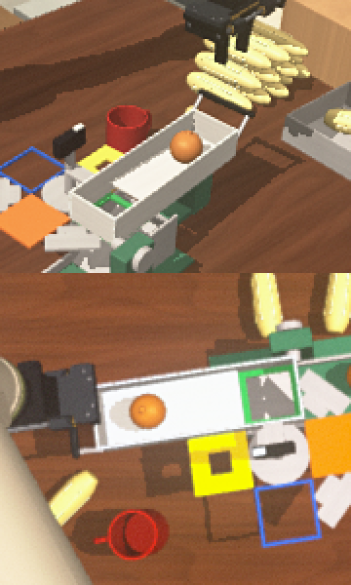

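The green hole fills the outlet squarely (top part (270,393)), and the fingers stand over the bar. Lowering and gripping.

```bash
python3 -m crank '[[[0,0,0.7],0],[[0,0,0.7],0],[[0,0,0.7],0],[[0,0,0.5],0],[[0,0,0.3],0],[[0,0,0],0],[[0,0,0],0]]'; python3 -m crank '[[[0,0,0],0],[[0,0,0],0],[[0,0,0],0],[[0,0,0],0],[[0,0,0],0],[[0,0,0],0]]' 0 15
```

```text
time: 44.22
ee_pos: [0.5211, 0.3473, 0.173]
eef_rot: [-0.068, 0.998, 0.0, 0.0]
ft_force: [-0.6, 0.2, 0.3]
width: 0.0481
grip_force: 0.0
time: 44.98
ee_pos: [0.5209, 0.347, 0.1722]
eef_rot: [-0.068, 0.998, 0.0, 0.0]
ft_force: [0.3, -0.7, 1.0]
width: 0.0019
grip_force: 0.0
```

```bash
python3 -c "
from h import *
im=np.vstack([vision.camera('scene')[70:190,260:400],vision.camera('top')[150:270,90:230]])
cv2.imwrite('pics/g2.png',cv2.resize(im,None,fx=2.4,fy=2.4,interpolation=3)[...,::-1])
print([proj('scene',np.array(p)) for p in((.521,.3465,.187),(.5209,.347,.172))])"
```

```text
[array([335.21738006, 132.16353357]), array([334.83693527, 135.74213221])]
```

View pics/g2.png

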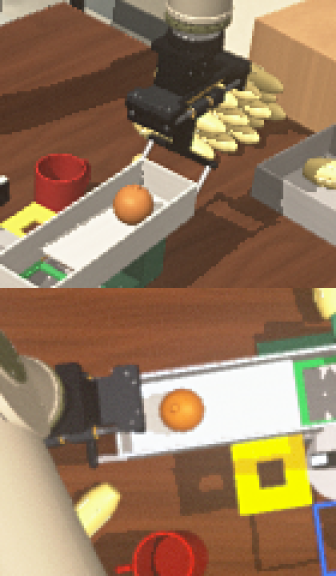

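The fingers closed without holding the bar, so the pads passed above it. I'll open a little, go lower and grip again.

```bash
python3 -m crank '[[[0,0,-0.2],0],[[0,0.05,0],0],[[0,0,0],0],[[0,0,0],0],[[0,0,0.2],0],[[0,0,0.2],0],[[0,0,0.15],0],[[0,0,0],0],[[0,0,0],0]]' 0.28; python3 -m crank '[[[0,0,0],0],[[0,0,0],0],[[0,0,0],0],[[0,0,0],0],[[0,0,0],0],[[0,0,0],0]]' 0 15
```

```text
time: 46.2
ee_pos: [0.5207, 0.3485, 0.1618]
eef_rot: [-0.068, 0.998, 0.0, 0.0]
ft_force: [0.4, -0.2, -0.0]
width: 0.024
grip_force: 0.0
time: 46.95
ee_pos: [0.5205, 0.3495, 0.1619]
eef_rot: [-0.069, 0.998, 0.001, 0.0]
ft_force: [0.9, 6.2, -1.5]
width: 0.0113
grip_force: 15.0
```

Holding the bar (11.3 mm). Lifting along the arc.

```bash
python3 -m crank '[[[0,-0.12,-0.5],0],[[0,-0.13,-0.5],0],[[0,-0.17,-0.49],0],[[0,-0.17,-0.48],0],[[0,-0.21,-0.47],0],[[0,-0.21,-0.46],0],[[0,0,0],0]]' 0 30
```

```text
time: 47.82
ee_pos: [0.5247, 0.3195, 0.2497]
eef_rot: [-0.069, 0.998, 0.001, 0.0]
ft_force: [1.8, 5.4, -1.5]
width: 0.011
grip_force: 30.0
```

```bash
python3 -m crank '[[[0,-0.25,-0.45],0],[[0,-0.25,-0.44],0],[[0,-0.29,-0.43],0],[[0,-0.29,-0.42],0],[[0,-0.32,-0.4],0],[[0,-0.33,-0.4],0],[[0,0,0],0],[[0,0,0],0]]'; python3 -c "
from h import *
print(onions('scene'))"
```

```text
time: 48.82
ee_pos: [0.5318, 0.2693, 0.3258]
eef_rot: [-0.069, 0.998, 0.002, 0.001]
ft_force: [1.5, 8.9, 3.3]
width: 0.0105
grip_force: 30.0
[((np.float64(247.6), np.float64(236.6)), [239, 229, 18, 17, 235]), ((np.float64(64.2), np.float64(313.5)), [52, 302, 23, 21, 174])]
```

```bash
python3 -m crank '[[[0,-0.16,-0.2],0],[[0,-0.16,-0.2],0],[[0,0,0],0],[[0,0,0],0],[[0,0,0],0],[[0,0,0],0],[[0,0,0],0],[[0,0,0],0],[[0,0,0],0],[[0,0,0],0]]'; python3 -c "
from h import *
print(onions('scene'),onions('top'))
im=np.vstack([vision.camera('scene')[70:270,200:400],vision.camera('top')[120:260,130:330]])
cv2.imwrite('pics/g3.png',cv2.resize(im,None,fx=1.7,fy=1.7,interpolation=3)[...,::-1])"
```

```text
time: 50.12
ee_pos: [0.5333, 0.2591, 0.3373]
eef_rot: [-0.069, 0.998, 0.001, 0.001]
ft_force: [1.8, 6.1, 1.8]
width: 0.0106
grip_force: 30.0
[((np.float64(64.3), np.float64(313.4)), [52, 302, 23, 21, 174])] [((np.float64(7.0), np.float64(196.0)), [0, 185, 16, 22, 165]), ((np.float64(239.7), np.float64(257.8)), [228, 244, 22, 24, 288])]
```

View pics/g3.png

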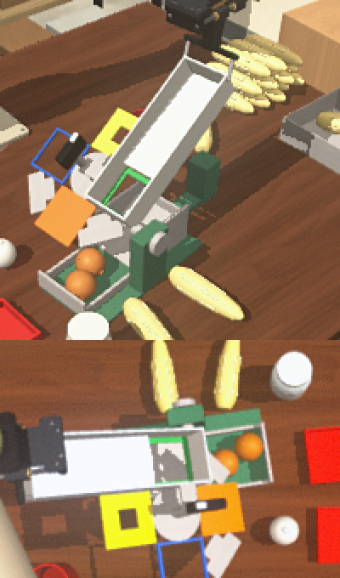

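Both onions are in the lane (scene part (90,263) and (80,285)) and the trough is empty. Lowering back along the arc.

```bash
python3 -m crank '[[[0,0.16,0.2],0],[[0,0.16,0.2],0],[[0,0.33,0.4],0],[[0,0.32,0.4],0],[[0,0.29,0.42],0],[[0,0.29,0.43],0],[[0,0.25,0.44],0],[[0,0.25,0.45],0],[[0,0,0],0]]'; python3 -m crank '[[[0,0.21,0.46],0],[[0,0.21,0.47],0],[[0,0.17,0.48],0],[[0,0.17,0.49],0],[[0,0.13,0.5],0],[[0,0.12,0.5],0],[[0,0,0],0],[[0,0,0],0],[[0,0,0],0]]'
```

```text
time: 51.45
ee_pos: [0.5246, 0.3206, 0.2479]
eef_rot: [-0.069, 0.998, 0.001, 0.0]
ft_force: [1.9, 7.2, 1.1]
width: 0.0108
grip_force: 30.0
time: 52.58
ee_pos: [0.5207, 0.3493, 0.1615]
eef_rot: [-0.069, 0.998, 0.0, 0.0]
ft_force: [1.8, 6.3, -1.7]
width: 0.0108
grip_force: 30.0
```

```bash
python3 -m crank '[[[0,0,0],0],[[0,0,0],0],[[0,0,0],0],[[0,0,0],0],[[0,0,-0.4],0],[[0,0,-1],0],[[0,0,-1],0],[[0,0,-1],0],[[0,0,-1],0],[[0,0,-0.3],0],[[0,0,0],0]]' 0.35;python3 -c "
from h import *
s,t=onions('scene'),onions('top');print(s,t)
go(.467,.0375,.29,97.8)
im=np.vstack([vision.camera('scene')[70:270,200:400],vision.camera('top')[120:260,130:330]])
cv2.imwrite('pics/g4.png',cv2.resize(im,None,fx=1.7,fy=1.7,interpolation=3)[...,::-1])"
```

```text
time: 53.95
ee_pos: [0.5207, 0.3485, 0.3028]
eef_rot: [-0.068, 0.998, 0.0, 0.0]
ft_force: [0.1, -0.2, -0.3]
width: 0.0303
grip_force: 0.0
[((np.float64(64.2), np.float64(313.5)), [52, 302, 23, 21, 173])] []
pos [0.5202 0.3483 0.3014] yaw y 97.8 q1,q7 [-0.96  1.13] shift [  3.17 -10.02   0.39] turn 0.01 t 54.0 w 0.0303
```

View pics/g4.png

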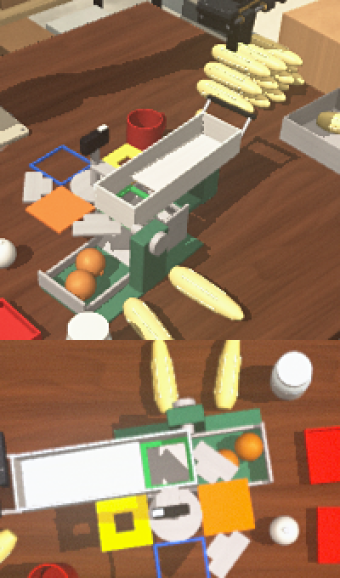

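Run:
```python
from h import *
im=vision.camera("top"); m=cv2.inRange(cv2.cvtColor(im,cv2.COLOR_RGB2HSV),(26,180,100),(33,255,255)); k=np.zeros_like(m); k[195:255,180:225]=255; m&=k
q=max(cv2.findContours(m,0,1)[0],key=cv2.contourArea); P=np.array([plane("top",*p,.1)[:2] for p in cv2.boxPoints(cv2.minAreaRect(q))]); print(P.round(3))
e=P[1]-P[0]; print("edge ang mod 90",np.degrees(np.arctan2(e[1],e[0]))%90,"(7.8 when square)")
h=P.mean(0)-[.467,.0375]; print("yellow dir",np.degrees(np.arctan2(h[1],h[0])),"(97.8 at 1.571)",np.linalg.norm(h))
H=np.array([.569,.004])+.046*np.array([-.136,.991])  # lane mid assumed under outlet
for s in((252.9,224.7),(247,237.6)):
    p=plane("scene",*s,.006+.029)[:2]-H; print("lane xy",(p@[.991,.136]).round(3),(p@[-.136,.991]).round(3))
```

```text
[[0.492 0.19 ]
 [0.507 0.095]
 [0.416 0.079]
 [0.401 0.174]]
edge ang mod 90 8.88643599665356 (7.8 when square)
yellow dir 97.71957414455848 (97.8 at 1.571) 0.0977526892757772
lane xy -0.002 -0.108
lane xy 0.024 -0.16
```

The dial is still at about 1.57, the hopper is level, and both onions are inside the lane walls. Now turning the dial back to the blank.

```bash
python3 -m crank '[[[0.3,-0.6,0],0],[[0.3,-0.9,0],0],[[0.3,-1,0],0],[[0.3,-1,0],0],[[0.3,-1,0],0],[[0.3,-1,0],0],[[0.3,-1,0],0],[[0.3,-1,0],0],[[0.3,-1,0],0],[[0.3,-1,0],0],[[0.15,-0.4,0],0],[[0,0,0],0]]' 0.55;python3 -m crank '[[[0,0,0],0.95],[[0,0,0],0.95],[[0,0,0],0.95],[[0,0,0],0.95],[[0,0,0],0.95],[[0,0,0],0.95],[[0,0,0],0.95],[[0,0,0],0.95],[[0,0,0],0.95],[[0,0,0],0.95],[[0,0,0],0.95],[[0,0,0],0.8]]';python3 -m crank '[[[0,0,0],0],[[0,0,0],0]]'; python3 -c "
from h import *
go(.4675,.0395,.199,7.8)"
```

```text
time: 55.7
ee_pos: [0.4674, 0.0414, 0.3026]
eef_rot: [-0.068, 0.998, 0.0, 0.0]
ft_force: [0.0, 0.9, -0.2]
width: 0.0477
grip_force: 0.0
time: 57.2
ee_pos: [0.4676, 0.0432, 0.3023]
eef_rot: [0.658, 0.753, -0.0, -0.0]
ft_force: [-0.7, -0.6, 0.4]
width: 0.048
grip_force: 0.0
time: 57.45
ee_pos: [0.4676, 0.0422, 0.3025]
eef_rot: [0.656, 0.755, -0.0, -0.0]
ft_force: [-0.0, -0.5, -1.5]
width: 0.048
grip_force: 0.0
pos [0.4676 0.0422 0.3025] yaw y 8.0 q1,q7 [-0.7  -0.08] shift [-0.09 -0.01  3.45] turn 0.03 t 57.5 w 0.048
```

```bash
python3 -m crank '[[[-0.09,0,0.7],0],[[0,0,0.8],0],[[0,0,0.8],0],[[0,0,0.7],0],[[0,0,0.4],0],[[0,0,0],0],[[0,0,0],0]]'; python3 -m crank '[[[0,0,0],0],[[0,0,0],0],[[0,0,0],0],[[0,0,0],0],[[0,0,0],0],[[0,0,0],0]]' 0 30; python3 -m crank '[[[0,0,0],-0.6],[[0,0,0],-0.6],[[0,0,0],-0.6],[[0,0,0],-0.6],[[0,0,0],-0.6],[[0,0,0],-0.6],[[0,0,0],-0.6],[[0,0,0],-0.6],[[0,0,0],-0.6],[[0,0,0],0]]'
```

```text
time: 58.32
ee_pos: [0.4683, 0.0388, 0.2014]
eef_rot: [0.657, 0.754, 0.0, 0.0]
ft_force: [-0.5, -0.4, -0.2]
width: 0.048
grip_force: 0.0
time: 59.08
ee_pos: [0.4682, 0.0388, 0.2008]
eef_rot: [0.657, 0.754, 0.0, 0.0]
ft_force: [3.8, 1.1, -2.0]
width: 0.0178
grip_force: 30.0
time: 60.32
ee_pos: [0.4691, 0.0392, 0.2008]
eef_rot: [0.333, 0.943, 0.001, 0.001]
ft_force: [9.1, 2.2, -5.4]
width: 0.0175
grip_force: 30.0
```

```bash
python3 -m crank '[[[0,0,0],-0.6],[[0,0,0],-0.6],[[0,0,0],-0.6],[[0,0,0],-0.6],[[0,0,0],-0.6],[[0,0,0],-0.6],[[0,0,0],-0.6],[[0,0,0],-0.6],[[0,0,0],-0.6],[[0,0,0],-0.45],[[0,0,0],0],[[0,0,0],0]]'; python3 -c "
from h import *
go(.4675,.0395,.199,97.8)"; python3 -m crank '[[[0,0,0],0],[[0,0,0],0],[[0,0,0],0],[[0,0,0],0],[[0,0,-0.5],0],[[0,0,-1],0],[[0,0,-1],0],[[0,0,-1],0],[[0,0.5,0],0],[[0,1,0],0],[[0,1,0],0],[[0,1,0],0]]' 0.55;  python3 -m crank '[[[0,1,0],0],[[0,1,0],0],[[0,1,0],0],[[0,0,0],0],[[0,0,0],0]]'
python3 - <<'E'
from h import *
im=vision.camera("top"); m=cv2.inRange(cv2.cvtColor(im,cv2.COLOR_RGB2HSV),(26,180,100),(33,255,255)); k=np.zeros_like(m); k[220:290,190:265]=255; m&=k
q=max(cv2.findContours(m,0,1)[0],key=cv2.contourArea); P=np.array([plane("top",*p,.1)[:2] for p in cv2.boxPoints(cv2.minAreaRect(q))]); e=P[1]-P[0]; h=P.mean(0)-[.468,.039]
print("edge",np.degrees(np.arctan2(e[1],e[0]))%90,"dir",np.degrees(np.arctan2(h[1],h[0]))%360,"want 187.8",np.linalg.norm(h))
a=np.vstack([vision.camera('scene')[70:270,200:400],im[120:260,130:330]])
cv2.imwrite('pics/z.png',cv2.resize(a,None,fx=1.7,fy=1.7,interpolation=3)[...,::-1])
E
```

```text
time: 61.82
ee_pos: [0.4693, 0.0402, 0.2008]
eef_rot: [-0.069, 0.998, 0.001, 0.002]
ft_force: [10.7, 6.5, -8.0]
width: 0.0177
grip_force: 30.0
pos [0.4693 0.0402 0.2008] yaw y 97.9 q1,q7 [-0.72  1.51] shift [ 0.06 -0.02  0.06] turn 0.01 t 61.8 w 0.0177
time: 63.32
ee_pos: [0.4529, 0.1441, 0.3055]
eef_rot: [-0.069, 0.998, 0.0, -0.0]
ft_force: [0.6, 0.8, -0.1]
width: 0.0474
grip_force: 0.0
time: 63.95
ee_pos: [0.4412, 0.2315, 0.3055]
eef_rot: [-0.068, 0.998, -0.0, -0.0]
ft_force: [0.3, -0.6, -0.3]
width: 0.048
grip_force: 0.0
edge 7.499289549437023 dir 187.75758382902347 want 187.8 0.09470305158470221
```

View pics/z.png

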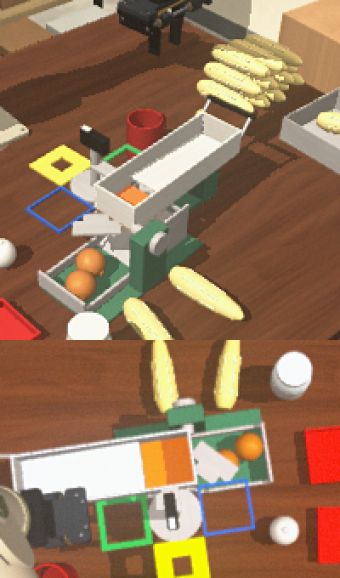

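The orange blank is under the outlet, the measured dial angle matches π, the onions are in the lane, the hopper is level and the arm is clear.

```bash
python3 -c "
from bench import r
print(r.close_job())"
```

```text
the job is handed in; nothing more can be done
None
```

The job is handed in, with no verdict returned: both onions are in the catch lane, the hopper is level and the blank is under the outlet, though one onion was knocked over the outlet and dropped through when I turned the dial, before I tipped the hopper.

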